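# Tip the standing tube down into the fixture and push it home

## Robot

A 6-joint arm with a two-finger parallel gripper is mounted at the origin on a cart in front of the work surface, level with it; the furniture and walls round the work are solid. World frame = base frame: x ahead of the robot, y to its left, z up, the work surface at z = 0. Lengths are in m, angles in degrees, forces in N, time in s.
With the tool pointing down it reaches from about 0.2 to 0.875 m from the base axis. Payload 3.4 kg.
Tool frame: the origin (TCP) lies at the centre of the arm's flange, where the gripper is bolted on; the fingertips stand 199 mm ahead of it and the grasp point (between the pads) lies 180 mm ahead of it; z points along the fingers, y is the direction in which the jaws open and shut (so a half turn about z gives the same grasp; the last joint's range is limited). The gripper opens to 94 mm and grips with 3 to 60 N. Pads are 16 mm wide; open, the fingers measure 119 mm over their backs; the gripper's body (75 mm by 177 mm) begins 78 mm behind the grasp point.
Start: joints at [57.811, 15.808, 86.224, -0, 77.962, -6.933], TCP at [0.245, 0.52, 0.405] pointing down, gripper open.
Joint ranges: [-165.64, 165.64], [-43.16, 119.46], [12.63, 154.43], [-67.54, 247.53], [6.08, 155.33], [-154.97, 154.97]. Speed limits (degrees/s): [147.25, 147.25, 180, 180, 180, 180].

## Interface

Orientations are given as [roll, pitch, yaw] about the fixed x, y, z axes, in that order (R = Rz(yaw) Ry(pitch) Rx(roll)).
In Python, from bench import ctrl, optics, spotter gives the robot as it stands.
- The arm moves only by the tool jog_arm, never from a script. Its argument "motion" is text: rows parted by semicolons, each of 4 numbers parted by spaces: the shift along the tool's x, y, z in mm, then the turn about the tool's z in degrees. A call has 1 to 20 rows; each row shifts and turns the commanded pose from where the row before left it, along the tool's axes as they then stand; what a row does not reach is not made up. A row lasts 1/8 s, in which the tool goes at most 62.5 mm and 10.7 degrees, less where a joint would pass 70% of its speed; a pose out of reach is approached as far as the arm can. A call is refused whole if a number of a shift passes 62.5 or a number of a turn 10.7, either way. A call with a gripper value outside its range is refused whole. "grip" is the closure, from 0 (fully open) to 1 (shut), set as the call begins (left out, the last holds). The fingers move at their own pace and stop on an object; "squeeze" is the grip in N (left out, the last holds). Time passes only in rows, so rows that do not move let the fingers close. It gives the time, the measured TCP pose, the force and the opening at its end, in the units of the state.
- ctrl.sense(): the state, without advancing time (a new reading comes with each control period).
- optics.grab_frame(name): name is "side" or "top"; returns a dict with "image" (400x640x3 uint8, red, green, blue), "fov_y" (degrees; the focal length in pixels is half the picture's height over the tangent of half this angle, whatever the lens; pixels are square), "cx", "cy" (the principal point, pixels), "rvec" (rotation vector, rad) and "tvec" (3), from world to camera coordinates, as OpenCV has them. Camera axes: x right, y down, z forward; pixel columns grow to the right and rows downward; lengths in m; the calibration is good to about 2 mm. A picture is of the moment at which its call begins. There is no depth.
- ctrl.finish_job(): hands the job in, once; it reports no verdict.
Trained networks look in a picture, given as the dict that the camera call returned (one of the last four; its "shot" number tells which), for a name from the list of things; names that differ only in an ending like _2 or _b are one class to them, and where a whole thing is asked for, a point or a joint stands for the part that bears it (a point fixed in the world has none). Each returns a list of dicts, best first, with "conf" (0 to 1); they miss things now and then, are a little off and sometimes report something else, mostly with a low value. They report only what shows in the picture. A call takes as long as a camera call. They do not tell look-alikes from the thing itself.
- spotter.search_frame(picture, label): "location" ([x, y, z] in m, in the coordinates of the camera as it stood for that picture, good to about 4 mm: the middle of the surface that is visible of it).
- spotter.regions_of(picture, label): "mask" (400x640 bool, what is visible of it).
The state is a dict: "time": time; "qpos": joint angles; "joint_velocities": joint speeds; "joint_efforts": joint torques, N m; "eef_pos": TCP position; "eef_rot": TCP orientation; "force": force on the tool from outside, world axes, zero at the start; "ft_torque": the same for the moment, N m; "grip_width": opening from 0.0 (shut) to 1.0 (fully open).
Only numpy, scipy, OpenCV 4.12 (cv2) and the standard library are available. Lean on these libraries where they do the work, as an engineer would, in place of code of your own. Each camera call takes 0.05 s, during which the arm holds its last target. There are 200 camera calls.

## Task

The long square tube offcut stands on end in the channel of the steel tube fixture. Push it over with the fingertips so that it lies down in the channel, towards the end stop, then push it along the channel until its end sits fully home against the stop. Do not pick up or lift the tube, and leave everything else on the bench where it is.

Things in the scene. Friction and masses are not known exactly. Their poses are not given: they have to be found in the camera images.
- fixture: steel tube fixture fixed to the bench: base plate 320 x 84 x 6 mm (x = -170 to +150) with two side rails forming a straight channel, and an end stop block. Origin on the bench surface, on the channel's centre line; +x runs along the channel to the stop, z up. Channel floor 6 mm above the bench; rails 12 mm wide, tops 16 mm above the bench, 31 mm apart inside, x = -162 to +120; open at -x.
- stop_face (a point): point on the end stop's receiving face (x = +120 mm in the fixture's frame), on the channel's centre line, 18.5 mm above the bench (the height of the lying tube's axis); axes as the fixture's. The stop block is 22 mm thick, 62 mm wide, its top 40 mm above the bench.
- tube_center (a point): centre of the tube: loose grey steel square tube, 25 x 25 mm, 120 mm long, 0.15 to 0.3 kg. It starts standing on end on the channel floor, sides within a few degrees of the channel, 165 to 215 mm from the stop face, centre 66 mm and top 126 mm above the bench. Pushed near the top along fixture +x it tips over its front lower edge, passes balance at 12 degrees (top moved 25 mm) and falls.
- tube_foot (a point): centre of the tube's lower end as it stands at the start (60 mm from its centre); after tipping it is the end away from the stop. The lying tube's axis is 18.5 mm and its top 31 mm above the bench, and it slides easily along the channel when pushed on this end.
- tube_head (a point): centre of the tube's upper end as it stands at the start (60 mm from its centre); after tipping it is the end nearest the stop, 25 to 85 mm short of it.
- tube: the same tube; origin in the middle of one of its long sides (12.5 mm from its axis, on the side away from the stop), y along its length from foot to head.
- short_tube: bystander: shorter, thicker grey square tube offcut, 30 x 30 x 90 mm, standing on end on the bench beside the fixture, near the stop; origin half-way up in the middle of one side.
- teal_box: bystander: small closed plastic box 50 x 75 x 35 mm on the bench beside the fixture; origin at the centre of its underside.
- punch: bystander: centre punch, a thin steel rod 12 mm thick and 113 mm long (along its y), lying on the bench beside the fixture; origin at the centre of its underside.
- magnet: bystander: flat red arrow-shaped welding magnet 56 x 112 x 17 mm lying on the bench beside the fixture; origin at the centre of its underside.
Mind the look-alikes: they are no part of the job. What is shaped like the tube but orange or white is not meant.

How it is judged (in metres and radians):
At the end, for the whole second after the job is handed in: The tube lies flat in the channel between the rails (both end centres within 4 mm of their lying height and 8 mm of the channel's centre line, axis within 5 degrees of the channel), its head within 5 mm of the stop face, at rest; no bystander has moved by 20 mm or more (x of tube_head in the frame of fixture above 0.115 m and angle between the y axis of tube and the x axis of fixture, either way round below 0.09 rad and z of each of tube_head, tube_foot in the frame of fixture below 0.0225 m and y of tube_head in the frame of fixture between -0.008 and 0.008 m and y of tube_foot in the frame of fixture between -0.008 and 0.008 m and linear speed of tube below 0.02 m/s and distance of each of short_tube, teal_box, punch, magnet from where it was at the start of the episode below 0.02 m); the robot touches nothing.
It fails at once if the tube is lifted: its foot end is raised clear off the channel floor, or it is picked up standing (height (world z) of tube_foot above 0.045 m or height (world z) of tube_head above 0.141 m).
It fails at once if a bystander is moved by more than 20 mm (distance of any of short_tube, teal_box, punch, magnet from where it was at the start of the episode above 0.02 m).
It also fails if it takes over 40 s, if anything falls off the work surface, if the arm or the gripper's body presses on something with over 40 N, if the wrist force passes 120 N, or if a joint passes its speed limit or range.

## Working session

There is one attempt and no reset: what is moved stays moved. The work goes in short steps, Python scripts to look and compute and a tool call to move; the robot and the scene stay as the last step left them, time stands still between calls to the robot, and variables do not carry over. Pictures are saved under pics/ and viewed, about 8 in all and at most 12, crops included, and the job is handed in when it is done.

Besides the shell and the picture viewer there is one more tool, called after ">>>" as a command line: name --argument value ..., lists and objects as JSON in quotes. jog_arm: Moves the arm, as the interface text tells. Its arguments: {"type":"object","properties":{"motion":{"type":"string"},"grip":{"type":"number"},"squeeze":{"type":"number"}},"required":["motion"]}

```bash
mkdir -p pics
cat > h.py <<'E'
import numpy as np,cv2
from bench import ctrl,optics,spotter
def cam(p):
    R=cv2.Rodrigues(np.array(p["rvec"],float))[0]; t=np.array(p["tvec"],float).ravel()
    f=200/np.tan(np.radians(p["fov_y"])/2); return R,t,f
def proj(p,X):
    R,t,f=cam(p); c=R@np.array(X,float)+t; return np.round([p["cx"]+f*c[0]/c[2],p["cy"]+f*c[1]/c[2]],1)
def world(p,c):
    R,t,f=cam(p); return R.T@(np.array(c,float)-t)
def ray(p,u,v,z):
    R,t,f=cam(p); o=-R.T@t; d=R.T@np.array([(u-p["cx"])/f,(v-p["cy"])/f,1]); return o+d*(z-o[2])/d[2]
def save(p,n,crop=None,s=1):
    im=p["image"][:,:,::-1]
    if crop: x0,y0,x1,y1=crop; im=im[y0:y1,x0:x1]
    cv2.imwrite("pics/"+n,cv2.resize(im,None,fx=s,fy=s,interpolation=cv2.INTER_CUBIC))
E
python3 - <<'E'
from h import *
for n in("side","top"):
    p=optics.grab_frame(n); save(p,n+"0.png"); R,t,f=cam(p); print(n,-R.T@t,f,p["cx"],p["cy"])
    for l in("fixture","tube","tube_head","tube_foot","stop_face","short_tube","teal_box","punch","magnet"):
        for d in spotter.search_frame(p,l)[:3]:
            w=world(p,d["location"]); print(l,round(d["conf"],2),w.round(3),proj(p,w))
s=ctrl.sense();print(s["eef_pos"],s["eef_rot"],s["time"],s["force"])
E
```

```text
side [0.42383028 0.81547643 0.55247046] 428.2719149909634 323.7073113208283 197.65649703342848
fixture 0.59 [0.521 0.12  0.004] [324.2 247. ]
tube 0.9 [0.501 0.016 0.071] [341.4 194.7]
tube 0.71 [0.372 0.01  0.071] [400.9 199. ]
tube 0.63 [ 0.384 -0.066  0.08 ] [396.3 178.3]
tube_head 0.77 [ 0.385 -0.056  0.079] [395.7 180.6]
tube_head 0.76 [0.5   0.008 0.073] [342.2 192.2]
tube_head 0.62 [0.368 0.01  0.07 ] [402.5 199.7]
tube_foot 0.8 [ 0.385 -0.059  0.082] [395.6 179. ]
tube_foot 0.72 [0.367 0.012 0.067] [403.  201.6]
tube_foot 0.59 [0.501 0.011 0.074] [341.6 192.5]
stop_face 0.58 [0.516 0.116 0.004] [326.6 246.1]
short_tube 0.75 [0.408 0.233 0.032] [377.2 280.5]
short_tube 0.59 [0.679 0.149 0.065] [244.  222.5]
teal_box 0.76 [0.408 0.234 0.033] [377.6 280.4]
punch 0.68 [0.383 0.098 0.006] [391.9 247.4]
punch 0.67 [0.516 0.12  0.003] [326.5 247.9]
magnet 0.56 [0.66  0.017 0.012] [271.5 210.3]
top [0.4109369  0.11094424 0.93753164] 381.70431358223385 323.62392824262275 198.96427667363525
fixture 0.7 [0.517 0.077 0.007] [340.6 216.4]
tube 0.8 [0.375 0.001 0.088] [377.4 276.9]
tube 0.67 [ 0.382 -0.062  0.082] [405.6 273.5]
tube 0.58 [0.505 0.006 0.094] [373.7 217.5]
tube_head 0.8 [ 0.385 -0.06   0.087] [405.2 272.1]
tube_head 0.7 [0.505 0.001 0.094] [376.2 217.2]
tube_head 0.53 [ 0.374 -0.002  0.085] [378.5 277.4]
tube_foot 0.75 [0.517 0.079 0.007] [339.7 216.6]
tube_foot 0.67 [0.374 0.    0.094] [378.1 277.8]
tube_foot 0.65 [0.505 0.002 0.094] [375.5 217.4]
stop_face 0.96 [0.517 0.076 0.006] [340.6 216.6]
short_tube 0.6 [0.673 0.13  0.063] [318.1 148.7]
teal_box 0.92 [0.407 0.22  0.035] [280.  262.3]
punch 0.78 [0.383 0.101 0.006] [331.  272.3]
magnet 0.77 [0.663 0.006 0.015] [368.5 157.6]
[0.24535892 0.52003928 0.40469634] [1.79994222e+02 1.08883420e-03 1.54741244e+02] 1.0 [-0.08793166 -1.25504625  0.12661451]
```

```bash
python3 -c "
import cv2,numpy as np
a=cv2.imread('pics/side0.png');b=cv2.imread('pics/top0.png')
print(a.shape,b.shape)"
```

```text
(400, 640, 3) (400, 640, 3)
```

View pics/side0.png

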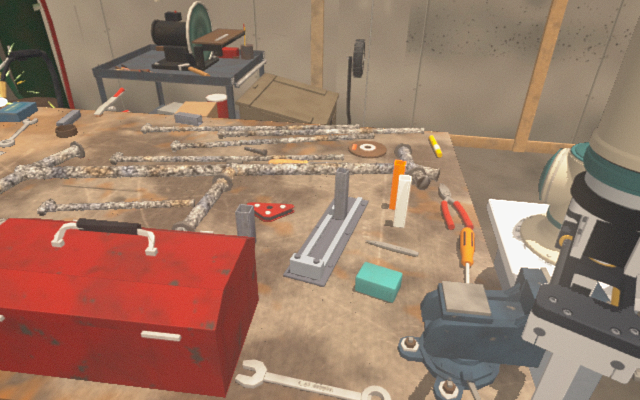

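View pics/top0.png

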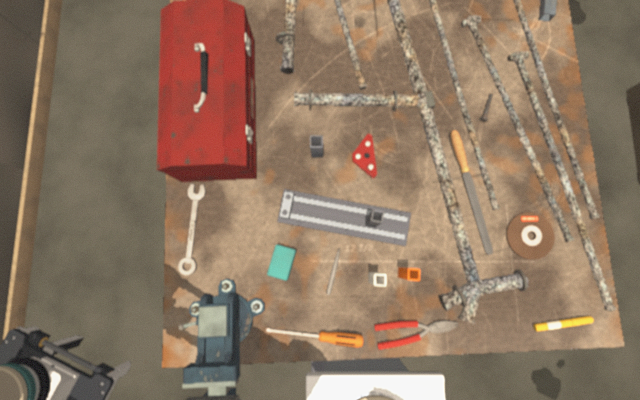

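The grey tube stands in the fixture at top (375,216) / side (341,195). The look-alikes are the white tube at (380,280) / (402,200), the orange one at (410,273) / (397,180), and the short grey tube at (316,147) / (244,222). I choose the grey one in the channel. The stop is at the left end, at top (287,205), so fixture +x runs roughly along world +y. Next, one close crop.

Run:
```python
from h import *
p=optics.grab_frame("top"); save(p,"crop1.png",(270,170,430,265),5)
for d in spotter.regions_of(p,"fixture")[:2]:
    m=d["mask"]; r=cv2.minAreaRect(np.argwhere(m)[:,::-1].astype(np.float32)); print(d["conf"],m.sum(),r,[ray(p,u,v,.006).round(3) for u,v in cv2.boxPoints(r)])
for d in spotter.regions_of(p,"tube")[:3]:
    m=d["mask"]; a=np.argwhere(m)[:,::-1]; print(d["conf"],m.sum(),a.min(0),a.max(0))
```

```text
0.81 4272 ((343.863525390625, 216.71485900878906), (131.1763916015625, 35.08454895019531), 10.808231353759766) [array([0.506, 0.235, 0.006]), array([0.591, 0.219, 0.006]), array([ 0.528, -0.098,  0.006]), array([ 0.444, -0.078,  0.006])]
0.59 265 [397 267] [419 279]
0.58 242 [366 209] [383 226]
0.56 216 [368 272] [385 285]
```

View pics/crop1.png

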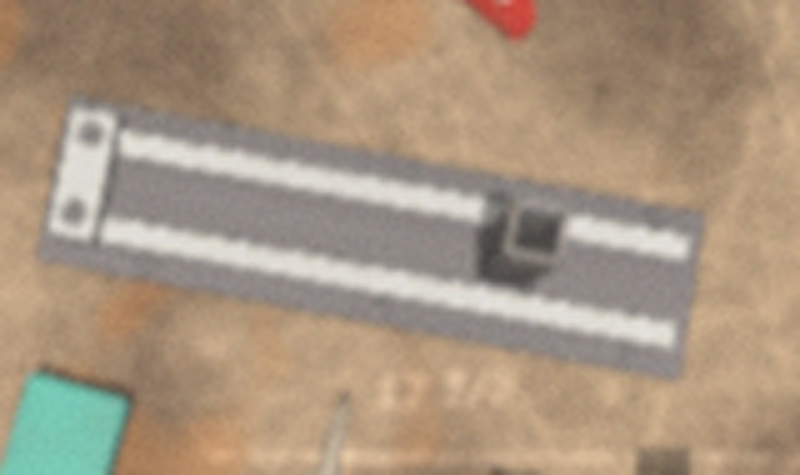

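The crop shows the hollow grey tube standing in the channel, its top at crop (535,233), i.e. full-frame (377,216.6). The stop's face is at about crop (109,175), full-frame (292,205).

Run:
```python
from h import *
from scipy.optimize import least_squares
p=optics.grab_frame("top")
c=lambda u,v:(270+u/5,170+v/5)
# fixture pts
F=[(150,-42,6),(150,42,6),(-170,42,6),(-170,-42,6),(120,-31,40),(120,31,40),(142,31,40),(142,-31,40),(-162,27.5-6,16),(-162,-21.5,16)]
# fixture +y: +x world y => +y world -x (down in image)
U=[(72,98),(40,260),(683,380),(703,212),(118,108),(100,242),(50,236),(68,108),(676,334),(690,246)]
def T(q,f): s,k=np.sin(q[2]),np.cos(q[2]); return np.array([q[0]+k*f[0]-s*f[1],q[1]+s*f[0]+k*f[1],f[2]])
def res(q): return np.concatenate([proj(p,T(q,np.array(f)/1e3))-c(*u) for f,u in zip(F,U)])
q=least_squares(res,[.52,.07,np.pi/2+.2],diff_step=1e-3).x; print(q[:2],np.degrees(q[2]),res(q).round(1))
ex=np.array([np.cos(q[2]),np.sin(q[2])]);ey=np.array([-ex[1],ex[0]])
for u in[(535,233),(513,205),(563,212),(555,262),(503,252)]:
    w=ray(p,*c(*u),.126); d=w[:2]-q[:2]; print(w.round(4),"fix",d@ex,d@ey)
for f in[(120,0),(-170,0)]: print(T(q,np.array([*f,18.5])/1e3).round(4))
s=optics.grab_frame("side")
for l in("tube",):
    for d in spotter.regions_of(s,l)[:3]:
        a=np.argwhere(d["mask"])[:,::-1]; print(d["conf"],a.min(0),a.max(0))
```

```text
[0.51769772 0.0766546 ] 79.37834216527804 [-0.4 -0.5 -0.8  0.2  0.1 -0.1  1.1 -0.4  0.2  1.5 -1.2  0.1 -0.4 -0.3
  1.2 -0.1  0.3 -0.1  0.2 -0.1]
[0.5031 0.0032 0.126 ] fix -0.07487623473036968 0.0008580632830694282
[0.5152 0.0123 0.126 ] fix -0.06371403409775343 -0.00935868656759918
[ 0.512 -0.009  0.126] fix -0.08521702301722735 -0.010205440106234129
[ 0.4906 -0.005   0.126 ] fix -0.08521380263125375 0.011599788092040753
[0.495  0.0171 0.126 ] fix -0.06275547257308547 0.011345840516823079
[0.5398 0.1946 0.0185]
[ 0.4864 -0.0904  0.0185]
0.87 [389 160] [405 208]
0.75 [393 175] [410 226]
0.7 [333 167] [348 219]
```

>>> jog_arm --motion "0 0 -10 10.7;0 0 -10 10.7;0 0 -10 10.7;0 0 -10 10.7;0 0 -10 10.7;0 0 -10 10.7;0 0 0 10.7;0 0 0 0.5;0 0 0 0" --grip 1 --squeeze 20

```text
time: 2.42
eef_pos: [0.2453, 0.52, 0.4645]
eef_rot: [-180.0, 0.0, 79.5]
force: [-0.0, -0.7, 0.5]
grip_width: 0.078
```

>>> jog_arm --motion "-25 17 0 0;-36 24 0 0;-36 24 0 0;-36 24 0 0;-36 24 0 0;-36 24 0 0;-36 24 0 0;-36 24 0 0;-36 24 0 0;-36 24 0 0;-36 24 0 0;-36 24 0 0;-36 24 0 0;-36 24 0 0;-33 19 0 0;0 0 0 0;0 0 0 0"

```text
time: 4.55
eef_pos: [0.4898, -0.0608, 0.4644]
eef_rot: [-179.9, -0.1, 79.4]
force: [0.3, 0.7, -0.8]
grip_width: 0.005
```

>>> jog_arm --motion "0 0 25 0;0 0 30 0;0 0 30 0;0 0 30 0;0 0 25 0;0 0 15 0;0 0 0 0;0 0 0 0"

```text
time: 5.55
eef_pos: [0.4905, -0.061, 0.3106]
eef_rot: [179.9, 0.0, 79.4]
force: [0.2, 0.5, 0.9]
grip_width: 0.006
```

Run:
```python
from h import *
p=optics.grab_frame("side"); save(p,"s2.png",(250,80,450,300),2.7)
s=ctrl.sense();print(s["eef_pos"],s["force"]); t=np.array(s["eef_pos"])-[0,0,.199]; print(proj(p,t))
```

```text
[ 0.4905365  -0.06113463  0.31074854] [-0.32668338 -0.51855763 -0.62706591]
[350.6 162.8]
```

View pics/s2.png

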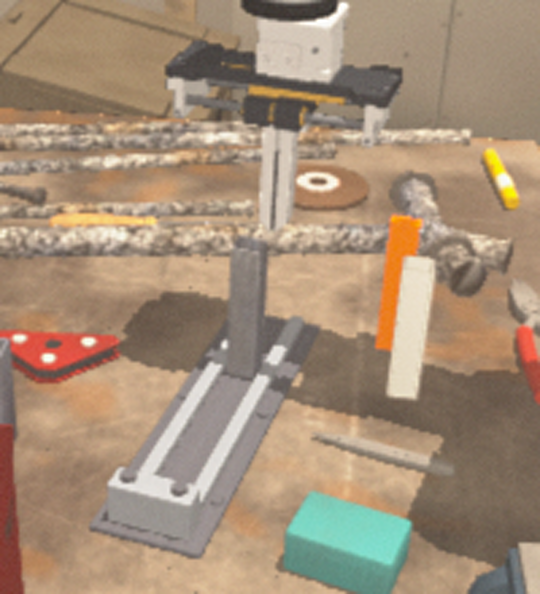

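Fingers sit behind the tube (crop (275,225) just beyond the tube top (250,250)), in line with the channel. I'll push gently now.

>>> jog_arm --motion "12 -1 0 0;12 0 0 0;10 0 0 0;6 0 0 0;5 0 0 0;5 0 0 0;5 0 0 0;5 0 0 0;5 0 0 0;5 0 0 0;5 0 0 0;0 0 0 0"

```text
time: 7.1
eef_pos: [0.503, 0.013, 0.3097]
eef_rot: [180.0, -0.0, 79.4]
force: [-0.2, 0.0, 0.1]
grip_width: 0.003
```

Run:
```python
from h import *
p=optics.grab_frame("side"); save(p,"s3.png",(250,80,450,300),2.7)
```

```text
(no output)
```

View pics/s3.png

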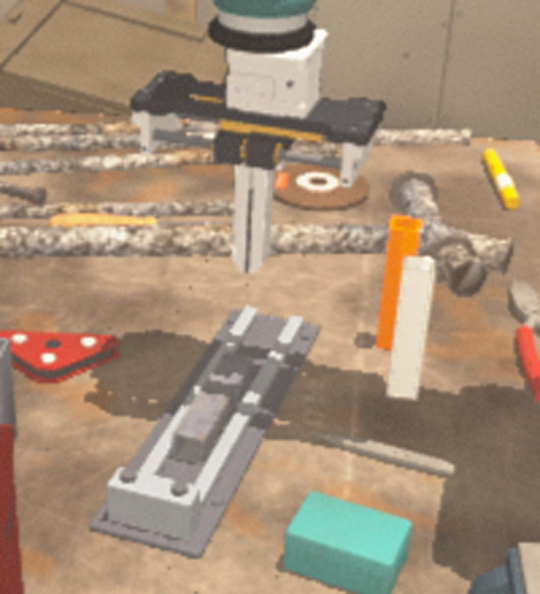

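The tube now lies in the channel, with its head at about crop (190,450). Next I measure its foot.

Run:
```python
from h import *
q=np.array([.5177,.07665]);a=np.radians(79.38);ex=np.array([np.cos(a),np.sin(a)]);ey=np.array([-ex[1],ex[0]])
p=optics.grab_frame("side")
for d in spotter.regions_of(p,"tube")[:4]:
    m=d["mask"]; A=np.argwhere(m)[:,::-1]
    W=np.array([ray(p,u,v,.031)[:2]-q for u,v in A]); X=W@ex;Y=W@ey; print(d["conf"],len(A),A.min(0),A.max(0),np.percentile(X,[0,2,98,100]).round(3),np.median(Y).round(3))
# crop positions (x/2.7+250,y/2.7+80)
for u,v in [(190,392),(228,402),(172,430),(212,437),(215,365)]:
    w=ray(p,u/2.7+250,v/2.7+80,.031)[:2]-q; print(u,v,(w@ex).round(4),(w@ey).round(4))
for x in (-.062,0.058): print(x,[ (proj(p,[*(q+ex*x+ey*y),.031])-[250,80])*2.7 for y in(-.0125,.0125)])
s=ctrl.sense();t=np.array(s["eef_pos"])[:2]-q;print(t@ex,t@ey)
```

```text
0.92 611 [393 175] [410 227] [-0.284 -0.275 -0.051 -0.046] 0.126
0.77 284 [390 160] [404 207] [-0.366 -0.361 -0.124 -0.117] 0.092
0.74 631 [314 211] [342 251] [-0.057 -0.052  0.085  0.09 ] 0.005
190 392 0.0087 -0.0166
228 402 0.0106 0.0154
172 430 0.0597 -0.0123
212 437 0.0571 0.0183
215 365 -0.0344 -0.0106
-0.062 [array([223.56, 347.49]), array([252.45, 353.43])]
0.058 [array([172.53, 428.49]), array([204.12, 436.05])]
-0.06563064944729928 0.0026838883672667332
```

>>> jog_arm --motion "-9 1 0 0;-9 1 0 0;-9 1 0 0;0 0 0 0;0 0 15 0;0 0 20 0;0 0 20 0;0 0 20 0;0 0 10 0;0 0 5 0;0 0 0 0;0 0 0 0"

```text
time: 8.75
eef_pos: [0.5013, -0.0144, 0.2202]
eef_rot: [179.9, -0.0, 79.3]
force: [0.0, 0.5, -0.3]
grip_width: 0.0
```

Run:
```python
from h import *
p=optics.grab_frame("side"); save(p,"s4.png",(250,80,450,300),2.7)
```

```text
(no output)
```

View pics/s4.png

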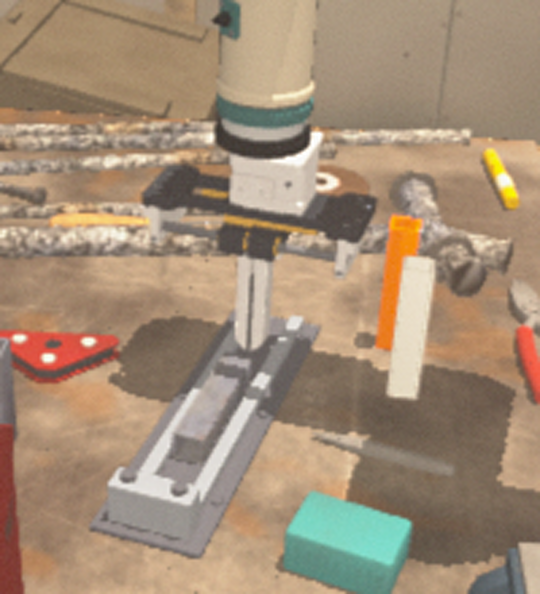

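Fingertips are down behind the foot at crop (250,350). I push along the channel, finishing in small steps until the force shows contact with the stop.

>>> jog_arm --motion "6 0 0 0;6 0 0 0;5 0 0 0;5 0 0 0;6 0 0 0;6 0 0 0;6 0 0 0;6 0 0 0;6 0 0 0;6 0 0 0;6 0 0 0;5 0 0 0;4 0 0 0;3 0 0 0;2 0 0 0;0 0 0 0"

```text
time: 10.8
eef_pos: [0.5154, 0.0625, 0.2197]
eef_rot: [180.0, -0.0, 79.3]
force: [0.1, -0.3, -0.1]
grip_width: 0.005
```

>>> jog_arm --motion "1.5 0 0 0;1.5 0 0 0;0 0 0 0"

```text
time: 11.18
eef_pos: [0.5159, 0.0653, 0.2197]
eef_rot: [180.0, -0.0, 79.3]
force: [-0.1, -1.8, 0.4]
grip_width: 0.005
```

>>> jog_arm --motion "1.5 0 0 0;0 0 0 0"

```text
time: 11.42
eef_pos: [0.5162, 0.0668, 0.2197]
eef_rot: [180.0, -0.0, 79.3]
force: [-0.5, -2.3, 0.4]
grip_width: 0.006
```

>>> jog_arm --motion "1 0 0 0;1 0 0 0;0 0 0 0"

```text
time: 11.8
eef_pos: [0.5165, 0.0681, 0.2197]
eef_rot: [-180.0, 0.1, 79.4]
force: [-0.5, -4.6, 1.1]
grip_width: 0.009
```

>>> jog_arm --motion "1 0 0 0;0 0 0 0"

```text
time: 12.05
eef_pos: [0.5165, 0.0685, 0.2197]
eef_rot: [-180.0, 0.2, 79.4]
force: [-0.5, -7.6, 0.7]
grip_width: 0.003
```

>>> jog_arm --motion "1 0 0 0;0 0 0 0"

```text
time: 12.3
eef_pos: [0.5166, 0.0689, 0.2197]
eef_rot: [-180.0, 0.3, 79.5]
force: [-0.7, -10.8, 2.1]
grip_width: 0.006
```

Force is building while the arm barely moves, so the tube is against the stop at about the expected place. I back off, rise clear and check.

>>> jog_arm --motion "-5 0 0 0;-10 0 0 0;-15 0 0 0;0 0 -20 0;0 0 -40 0;0 0 -50 0;-50 0 -50 0;-50 0 -20 0;-30 0 0 0;0 0 0 0;0 0 0 0"

```text
time: 13.68
eef_pos: [0.4882, -0.0807, 0.3935]
eef_rot: [-180.0, -0.1, 79.3]
force: [0.9, 0.7, 0.8]
grip_width: 0.004
```

Run:
```python
from h import *
q=np.array([.5177,.07665]);a=np.radians(79.38);ex=np.array([np.cos(a),np.sin(a)]);ey=np.array([-ex[1],ex[0]])
for n,c in(("side",(270,170,370,290)),("top",(270,170,370,250))):
    p=optics.grab_frame(n); save(p,n+"9.png",c,5)
    for d in spotter.regions_of(p,"tube")[:4]:
        A=np.argwhere(d["mask"])[:,::-1]; W=np.array([ray(p,u,v,.031)[:2]-q for u,v in A])
        print(n,d["conf"],np.percentile(W@ex,[2,98]).round(3),np.median(W@ey).round(3))
    for l in("short_tube","teal_box","punch","magnet"):
        for d in spotter.search_frame(p,l)[:2]: print(l,round(d["conf"],2),world(p,d["location"]).round(3))
a=cv2.imread("pics/side9.png");b=cv2.imread("pics/top9.png")
b=cv2.copyMakeBorder(b,0,max(0,a.shape[0]-b.shape[0]),0,0,cv2.BORDER_CONSTANT)
cv2.imwrite("pics/both.png",cv2.resize(np.hstack([a,b]),(800,480)))
print(ctrl.sense()["eef_pos"])
```

```text
side 0.95 [-0.357 -0.117] 0.095
side 0.86 [-0.275 -0.052] 0.125
side 0.63 [0.006 0.109] 0.005
short_tube 0.59 [0.677 0.147 0.068]
short_tube 0.48 [0.526 0.128 0.03 ]
teal_box 0.82 [0.404 0.231 0.033]
punch 0.74 [0.381 0.1   0.01 ]
magnet 0.66 [0.662 0.016 0.016]
top 0.67 [0.007 0.119] -0.001
top 0.67 [-0.127 -0.087] 0.13
top 0.6 [-0.203 -0.154] 0.105
short_tube 0.75 [0.671 0.129 0.063]
teal_box 0.81 [0.409 0.22  0.038]
teal_box 0.39 [0.674 0.132 0.063]
punch 0.51 [0.384 0.101 0.009]
magnet 0.81 [0.666 0.008 0.019]
magnet 0.27 [0.532 0.137 0.03 ]
[ 0.48844387 -0.08081384  0.39382781]
```

View pics/both.png

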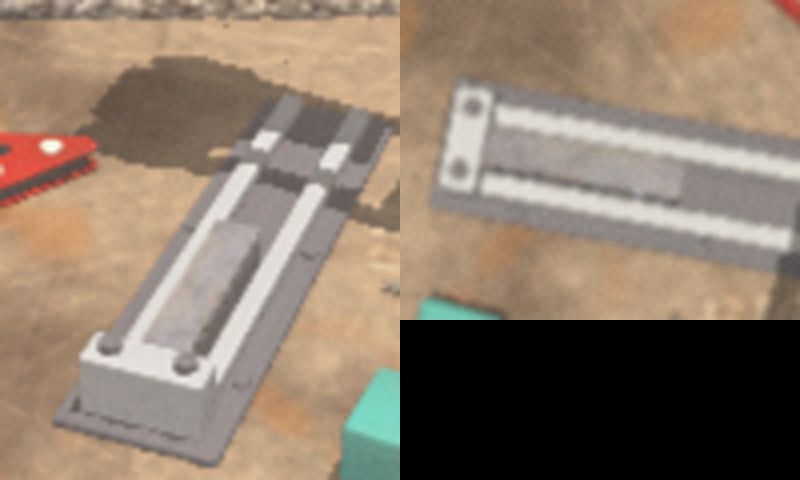

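Both views show the tube lying flat between the rails with its head at the stop: foot edge at about (683,180) in the top half, head touching the stop block at (490,145). No bystander has moved noticeably, so I hand in.

Run:
```python
from h import *
q=np.array([.5177,.07665]);a=np.radians(79.38);ex=np.array([np.cos(a),np.sin(a)])
p=optics.grab_frame("top"); print("foot x",(ray(p,340.8,215,.031)[:2]-q)@ex)
print(ctrl.finish_job())
```

```text
foot x 0.00030348614976873534
the job is handed in; nothing more can be done
None
```

I tipped the tube over towards the stop with the closed fingertips, pushed it along the channel by its foot end, then backed the arm off clear and handed in at about 14 s. No verdict is reported, so success rests on these last checks:

- **Against the stop:** the push force rose to about 11 N while the arm barely moved, at the position where I expected contact.
- **Tube position:** in the top view the foot measured at x ≈ 0 mm, which puts the head at about 120 mm, level with the stop face. The network's tube outline reached 119 mm, with the tube about 1 mm off the centre line. The tube looked flat and straight between the rails.
- **Bystanders:** all four were found within about 6 mm of where they started, roughly the accuracy of the measurement.
- **Disagreement:** the side view's outline ended at 109 mm, because the stop block hides the tube's end from that camera. I relied on the top view and the force instead.

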